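Seat two square jars in the jar block and screw the tall one open

TASK

Set the jars up for filling: stand the short jar from the worktop in the middle pocket of the wooden jar block, next to the jar that is already there, and then the tall jar in the empty end pocket, each right down on the pocket floor. With the pocket keeping the tall jar from turning, unscrew its tight cap, lift it straight off once the threads let go, and finish still gripping the cap, level and about two centimetres above the open mouth, with the jars all left seated; leave the first jar, the mug and the spoon alone.

Things in the scene. Friction and masses are not known exactly. Their poses are not given: they have to be found in the camera images.
- block: Fixed beech jar block, 82 x 230 x 32 mm on 3 mm feet (top at z = 0.035), with three square pockets in a row along its y, their sides parallel to the block's. Origin: centre of the underside, at z = 0.003. Fingers that close along the block's x have free room on both sides of a jar; along the row, neighbouring jars stand 22 mm apart.
- block_hole0 (a point): Centre of the mouth of the end pocket at the block's +y (left) end (76 mm from the middle), which already holds a short jar. Each pocket is 58 x 58 mm, 22 mm deep (floor at z = 0.013), flared by 3 mm all round over the top 5 mm; point axes are the block's.
- block_hole1 (a point): Centre of the mouth of the middle pocket, at z = 0.035.
- block_hole2 (a point): Centre of the mouth of the other end pocket, at the block's -y (right) end, at z = 0.035.
- jar_first: Amber glass with black plastic cap, 54 mm square body (49 mm over the lowest 3 mm). Short jar, 69 mm high, that already stands in the left end pocket. Origin: centre of its underside, z up.
- jar_short: Amber glass with black plastic cap, 54 mm square body (49 mm over the lowest 3 mm). Short jar, 69 mm high, loose on the worktop, 0.16 kg: glass up to 48 mm, round cap (47 mm, stays on) from 50 mm to the top. Origin: centre of its underside, z up; x and y are square to its sides (any quarter turn fits a pocket).
- jar_tall: Amber glass with black plastic cap, 54 mm square body (49 mm over the lowest 3 mm). Tall jar, 0.26 kg: 68 mm of square glass, then the round threaded neck under the cap; 95 mm high with cap. Origin: centre of its underside, z up; x and y square to its sides (any quarter turn fits). Free-standing it turns along with the cap; in a pocket it has about 5 degrees of play.
- jar_mouth (a point): Centre of the tall jar's mouth, at rim height, 92 mm above its underside. A springy seal ring on the rim (33 mm across, rises 2 mm when freed) presses the closed cap up with about 15 N, so the cap needs a firm twist (under 1 N m) to start.
- cap: Ribbed black round cap of the tall jar, 51 mm across, 20 mm high, 30 g, a separate body screwed on to it. Origin: centre of its lower edge, 75 mm above the jar's underside when closed; axes as the jar's when closed. Right-hand thread with three lugs: the lugs come clear of the threads 65 to 100 degrees anticlockwise (seen from above) from closed.
- cap_top (a point): Centre of the top of that cap, 20 mm above the cap's origin (95 mm above the jar's underside when closed). On the thread the cap can rise 3.5 mm as it turns, but need not be raised until it is clear; then it lifts straight off.
- mug: Cream mug, 92 x 127 x 95 mm, behind the left end of the block. A bystander. Origin: centre of its underside.
- spoon: Teaspoon, 130 mm long, lying to the right of the block. A bystander.
Mind the look-alikes: they are no part of the job. Of the things like the cap, leave any that is green or purple; of the rest the larger one is meant.

How it is judged:
By the outcome, as a careful person would: the job done as asked, in the order asked, and still so for the second after the job is handed in, while the arm keeps its last pose, push and grip.
It also fails if it takes over 62 s, if anything falls off the work surface, if the arm or the gripper's body presses on something with over 40 N, if the wrist force passes 120 N, or if a joint passes its speed limit or range.

ROBOT

A 6-joint arm with a two-finger parallel gripper is mounted at the origin on a cart in front of the work surface, level with it; the furniture and walls round the work are solid. World frame = base frame: x ahead of the robot, y to its left, z up, the work surface at z = 0. Lengths are in m, angles in rad, forces in N, time in s.
With the tool pointing down it reaches from about 0.375 to 0.975 m from the base axis. Payload 3.8 kg.
Tool frame: the origin (TCP) lies midway between the tips of the shut fingers; the grasp point (between the pads) lies 19 mm behind it; z points along the fingers, y is the line along which they close (so a half turn about z gives the same grasp; the last joint's range is limited). The gripper opens to 85 mm and grips with 20 to 120 N. Pads are 22 mm wide; open, the fingers measure 114 mm over their backs; the gripper's body (76 mm by 85 mm) begins 54 mm behind the grasp point. The pads swing forward as they close: fully open they stand 13 mm farther back than shut.
Start: joints at [1.208, 0.264, 1.604, -0, 1.274, -0.037], TCP at [0.216, 0.639, 0.231] pointing down, gripper open.
Joint ranges: [-2.63, 2.63], [-0.94, 2.18], [0.31, 2.57], [-1.31, 4.45], [0, 2.66], [-2.55, 2.55]. Speed limits (rad/s): [2.57, 2.57, 3.14, 3.14, 3.14, 3.14].

INTERFACE

Orientations are given as a rotation vector (axis times angle).
In Python, from workcell import status, read_camera, workorder, masks_of gives the robot as it stands.
- The arm moves only by the tool drive_tool, never from a script. Its argument "rows" is a list of rows, each a list of 7 numbers: the turn, a rotation vector about the tool's x, y, z in degrees, then the shift along the tool's x, y, z in m, then the opening, from 0 (shut) to 1 (fully open). In form: [[ax, ay, az, tx, ty, tz, claw], ...]. A call has 1 to 8 rows; each row shifts and turns the commanded pose from where the row before left it, along the tool's axes as they then stand; what a row does not reach is not made up. A row lasts 1/12 s, in which the tool goes at most 41.7 mm and 7.16 degrees, less where a joint would pass 70% of its speed; a pose out of reach is approached as far as the arm can. A call is refused whole if a number of a shift passes 0.0417 or a number of a turn 7.16, either way. A call with a gripper value outside its range is refused whole. The fingers move at their own pace and stop on an object; "force" is the grip in N (left out, the last holds). Time passes only in rows, so rows that do not move let the fingers close. It gives the time, the measured TCP pose, the force, the opening and the grip force at its end, in the units of the state.
- status.read_state(): the state, without advancing time (a new reading comes with each control period).
- read_camera(name): name is "side" or "top" or "wrist"; returns a dict with "color" (384x512x3 uint8, red, green, blue), "intrinsics" (3x3 intrinsics, pixels), "world_from_camera" (4x4, takes a point from camera to world coordinates); the wrist camera has in their place "mount" (4x4, takes a point from camera to tool coordinates, whose origin is the TCP and whose axes are the flange's). Camera axes: x right, y up, looking along -z (the intrinsics and any distortion apply to the point x, -y, -z); pixel columns grow to the right and rows downward; lengths in m; the calibration is good to about 2 mm. A picture is of the moment at which its call begins: read the wrist's pose just before it. There is no depth.
- workorder.finish_job(): hands the job in; it is judged then, once.
Trained networks look in a picture, given as the dict that the camera call returned (one of the last four; its "shot" number tells which), for a name from the list of things; names that differ only in an ending like _2 or _b are one class to them, and where a whole thing is asked for, a point or a joint stands for the part that bears it (a point fixed in the world has none). Each returns a list of dicts, best first, with "score" (0 to 1); they miss things now and then, are a little off and sometimes report something else, mostly with a low value. They report only what shows in the picture. A call takes as long as a camera call. They do not tell look-alikes from the thing itself.
- masks_of(picture, name): "mask" (384x512 bool, what is visible of it) and "bbox" ([left, top, right, bottom] in pixels, round what is visible of it).
The state is a dict: "time": time; "q": joint angles; "joint_vel": joint speeds; "joint_torque": joint torques, N m; "tool_pos": TCP position; "tcp_rot": TCP orientation; "wrist_force": force on the tool from outside, world axes, zero at the start; "torque": the same for the moment, N m; "width": opening from 0.0 (shut) to 1.0 (fully open); "grip_force": force on a finger pad.
Only numpy, scipy, OpenCV 4.12 (cv2) and the standard library are available. Lean on these libraries where they do the work, as an engineer would, in place of code of your own. Each camera call takes 0.05 s, during which the arm holds its last target. There are 200 camera calls.

## Working session

There is one attempt and no reset: what is moved stays moved. The work goes in short steps, Python scripts to look and compute and a tool call to move; the robot and the scene stay as the last step left them, time stands still between calls to the robot, and variables do not carry over. Pictures are saved under pics/ and viewed, at most 10 in all, crops included, and the job is handed in when it is done.

Besides the shell and the picture viewer there is one more tool, called after "Emit:" as name(argument=value, ...), one argument or row to a line, values as JSON. drive_tool: Moves the arm, as the interface text tells. Its arguments: {"type":"object","properties":{"rows":{"type":"array"},"force":{"type":"number"}},"required":["rows"]}

```bash
mkdir -p pics; ls; cat > h.py <<'E'
import numpy as np, cv2
from scipy.spatial.transform import Rotation as R
from workcell import status, read_camera, workorder, masks_of
def cam(name):
    s=status.read_state(); p=read_camera(name)
    if name=='wrist':
        T=np.eye(4);T[:3,:3]=R.from_rotvec(s['tcp_rot']).as_matrix();T[:3,3]=s['tool_pos']
        p['W']=T@np.array(p['mount'])
    else: p['W']=np.array(p['world_from_camera'])
    return p
def save(p,n): cv2.imwrite('pics/'+n+'.png',p['color'][:,:,::-1])
def at_z(p,uv,z):
    K=np.array(p['intrinsics']);W=p['W'];uv=np.atleast_2d(uv).astype(float)
    d=np.c_[(uv[:,0]-K[0,2])/K[0,0],-(uv[:,1]-K[1,2])/K[1,1],-np.ones(len(uv))]@W[:3,:3].T
    o=W[:3,3]; return o+d*((z-o[2])/d[:,2])[:,None]
def proj(p,X):
    K=np.array(p['intrinsics']);W=p['W'];c=(np.atleast_2d(X)-W[:3,3])@W[:3,:3]
    return np.c_[K[0,0]*c[:,0]/-c[:,2]+K[0,2],K[1,1]*-c[:,1]/-c[:,2]+K[1,2]]
E
python3 - <<'E'
from h import *
s=status.read_state();print(s)
ps=[cam(n) for n in('top','side')]
for p,n in zip(ps,('top','side')):
    print(n,p.keys(),p['intrinsics'],p['W'].round(3).tolist())
    for t in ['block','jar_short','jar_tall','cap']:
        for m in masks_of(p,t): print(n,t,round(m['score'],2),m['bbox'],m['mask'].sum())
cv2.imwrite('pics/a.png',cv2.resize(np.hstack([p['color'] for p in ps])[:,:,::-1],(800,300)))
save(ps[0],'top0')
E
```

```text
pics
{'time': 0.0, 'q': array([ 1.20807910e+00,  2.64755043e-01,  1.60538427e+00,  1.18638013e-05,
        1.27370083e+00, -3.68947332e-02]), 'joint_vel': array([ 1.36951341e-03,  1.15083416e-03, -7.25537242e-04, -1.16054038e-05,
        8.94576697e-05, -1.52886912e-03]), 'joint_torque': array([-1.95576911e-03, -5.15118134e+01, -3.67308962e+01, -3.30408426e-06,
        1.31277167e-02, -1.01034232e-05]), 'tool_pos': array([0.21579266, 0.63879961, 0.22995521]), 'tcp_rot': array([-0.50947084, -3.09954182,  0.00345608]), 'wrist_force': array([0.07059601, 0.23070421, 0.14804538]), 'torque': array([ 0.02456108, -0.00618924,  0.00392909]), 'grip_force': 0.0, 'width': 1.002633587505869}
top dict_keys(['color', 'intrinsics', 'world_from_camera', 'shot', 'W']) [[354.87299709   0.         258.40653069]
 [  0.         354.87299709 189.62878418]
 [  0.           0.           1.        ]] [[-0.006, 0.987, -0.161, 0.396], [-1.0, -0.003, 0.017, -0.084], [0.016, 0.161, 0.987, 0.93], [0.0, 0.0, 0.0, 1.0]]
top block 0.97 [214.7, 158.3, 304.8, 203.1] 2398
top jar_short 0.78 [175.0, 213.5, 197.9, 238.4] 
[... 356 characters left out ...]
['color', 'intrinsics', 'world_from_camera', 'shot', 'W']) [[436.28980255   0.         254.70538352]
 [  0.         436.28980255 185.62722153]
 [  0.           0.           1.        ]] [[0.437, 0.668, -0.602, -0.041], [-0.899, 0.338, -0.279, -0.334], [0.017, 0.663, 0.748, 0.799], [0.0, 0.0, 0.0, 1.0]]
side block 0.82 [223.2, 173.7, 327.8, 230.1] 2817
side jar_short 0.68 [166.4, 181.7, 194.5, 218.5] 843
side jar_tall 0.98 [285.1, 249.7, 315.6, 278.0] 585
side jar_tall 0.32 [224.2, 177.4, 329.8, 233.4] 3014
side cap 0.87 [241.8, 239.1, 263.9, 261.7] 453
side cap 0.69 [288.6, 227.8, 319.2, 254.0] 562
side cap 0.66 [328.2, 278.0, 343.9, 292.9] 278
side cap 0.58 [227.4, 175.5, 326.7, 229.6] 2897
```

View pics/top0.png

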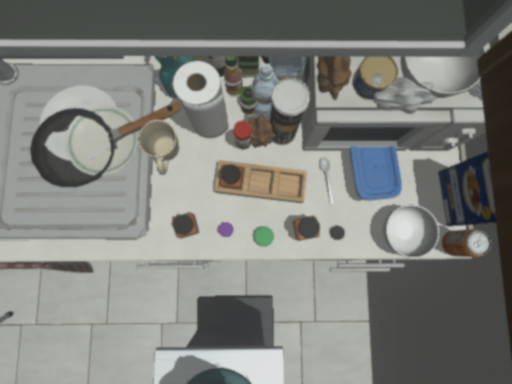

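View pics/a.png

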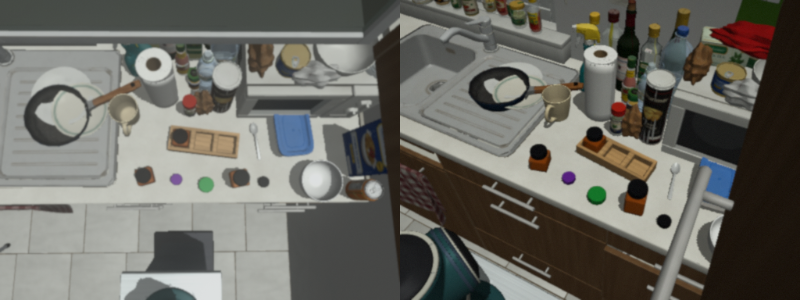

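Top view: block about (260,181), first jar (231,175), loose short jar (185,224), tall jar with large black cap (306,228). There are purple, green and small black decoys beside it.

```bash
python3 - <<'E'
from h import *
p=cam('top'); s=cam('side')
print('short cap',at_z(p,[[184,223]],.069).round(3),'tall cap',at_z(p,[[309,227]],.095).round(3),'first cap',at_z(p,[[231,174]],.069).round(3))
print('block ctr',at_z(p,[[260.5,181]],.03).round(3), 'corners',at_z(p,[[217,162],[306,171],[304,202],[215,193]],.035).round(3).tolist())
print('side: short cap',at_z(s,[[180,191]],.069).round(3),'tall cap',at_z(s,[[303,239]],.095).round(3))
w=cam('wrist');print(np.array(w['mount']).round(3).tolist(),w['intrinsics'])
print(R.from_rotvec(status.read_state()['tcp_rot']).as_matrix().round(3))
E
```

```text
short cap [[0.455 0.081 0.069]] tall cap [[ 0.443 -0.217  0.095]] first cap [[ 0.576 -0.032  0.069]]
block ctr [[ 0.565 -0.105  0.03 ]] corners [[0.615, 0.007, 0.035], [0.59, -0.223, 0.035], [0.51, -0.216, 0.035], [0.534, 0.011, 0.035]]
side: short cap [[0.458 0.078 0.069]] tall cap [[ 0.443 -0.217  0.095]]
[[0.0, 0.965, 0.261, 0.066], [1.0, -0.001, 0.001, 0.0], [0.001, 0.261, -0.965, -0.142], [0.0, 0.0, 0.0, 1.0]] [[316.3652143    0.         258.56468003]
 [  0.         316.3652143  193.18209568]
 [  0.           0.           1.        ]]
[[-0.947  0.32   0.   ]
 [ 0.32   0.947  0.   ]
 [-0.     0.    -1.   ]]
```

```bash
cat >> h.py <<'E'
def pose():
    s=status.read_state();M=R.from_rotvec(s['tcp_rot']).as_matrix()
    return np.array(s['tool_pos']),np.degrees(np.arctan2(M[1,0],M[0,0])),M,s
def plan(target,th,n):
    # rows: turn az about tool z (clockwise from above), shift in tool axes
    p,t,M,s=pose(); dth=(th-t+180)%360-180
    if abs(dth)<0.3: dth=0
    d=(np.array(target)-p)/n
    for i in range(n):
        a=np.radians(t+dth*i/n); x=np.array([np.cos(a),np.sin(a),0]);y=np.array([np.sin(a),-np.cos(a),0])
        print([0,0,round(-dth/n,2),round(d@x,4),round(d@y,4),round(-d[2],4)])
def rep():
    p,t,M,s=pose();print('t',round(s['time'],2),'p',p.round(4),'th',round(t,2),'tilt',M[2].round(3),'F',s['wrist_force'].round(1),'T',s['torque'].round(2),'w',round(s['width'],3),'g',round(s['grip_force'],1),'q6',round(s['q'][5],2))
E
python3 -c "
from h import *
plan([.455,.08,.23],84,16)"
```

```text
[0, 0, np.float64(4.83), np.float64(-0.0253), np.float64(-0.0283), np.float64(0.0001)]
[0, 0, np.float64(4.83), np.float64(-0.0276), np.float64(-0.0261), np.float64(0.0001)]
[0, 0, np.float64(4.83), np.float64(-0.0297), np.float64(-0.0237), np.float64(0.0001)]
[0, 0, np.float64(4.83), np.float64(-0.0316), np.float64(-0.0211), np.float64(0.0001)]
[0, 0, np.float64(4.83), np.float64(-0.0333), np.float64(-0.0184), np.float64(0.0001)]
[0, 0, np.float64(4.83), np.float64(-0.0347), np.float64(-0.0155), np.float64(0.0001)]
[0, 0, np.float64(4.83), np.float64(-0.0359), np.float64(-0.0125), np.float64(0.0001)]
[0, 0, np.float64(4.83), np.float64(-0.0368), np.float64(-0.0094), np.float64(0.0001)]
[0, 0, np.float64(4.83), np.float64(-0.0375), np.float64(-0.0063), np.float64(0.0001)]
[0, 0, np.float64(4.83), np.float64(-0.0379), np.float64(-0.0031), np.float64(0.0001)]
[0, 0, np.float64(4.83), np.float64(-0.038), np.float64(0.0001), np.float64(0.0001)]
[0, 0, np.float64(4.83), np.float64(-0.0379), np.float64(0.0033), np.float64(0.0001)]
[0, 0, np.float64(4.83), np.float64(-0.0375), np.float64(0.0065), np.float64(0.0001)]
[0, 0, np.float64(4.83), np.float64(-0.0368), np.float64(0.0096), np.float64(0.0001)]
[0, 0, np.float64(4.83), np.float64(-0.0359), np.float64(0.0127), np.float64(0.0001)]
[0, 0, np.float64(4.83), np.float64(-0.0347), np.float64(0.0156), np.float64(0.0001)]
```

Emit:
drive_tool(
  rows=[
    [0,0,4.8,-0.025,-0.028,0,1],
    [0,0,4.8,-0.028,-0.026,0,1],
    [0,0,4.8,-0.03,-0.024,0,1],
    [0,0,4.8,-0.032,-0.021,0,1],
    [0,0,4.8,-0.033,-0.018,0,1],
    [0,0,4.8,-0.035,-0.015,0,1],
    [0,0,4.8,-0.036,-0.012,0,1],
    [0,0,4.8,-0.037,-0.009,0,1],
  ],
  force=60,
)

```text
time: 1.32
tool_pos: [0.3385, 0.3593, 0.2316]
tcp_rot: [1.505, 2.757, 0.001]
wrist_force: [-0.1, 0.1, 0.2]
width: 1.002
grip_force: 0.0
```

Emit:
drive_tool(
  rows=[
    [0,0,4.8,-0.037,-0.006,0,1],
    [0,0,4.8,-0.038,-0.003,0,1],
    [0,0,4.8,-0.038,0,0,1],
    [0,0,4.8,-0.038,0.003,0,1],
    [0,0,4.8,-0.037,0.006,0,1],
    [0,0,4.8,-0.037,0.01,0,1],
    [0,0,4.8,-0.036,0.013,0,1],
    [0,0,4.8,-0.035,0.015,0,1],
  ],
)

```text
time: 1.98
tool_pos: [0.4594, 0.0802, 0.2318]
tcp_rot: [2.329, 2.108, 0.002]
wrist_force: [-0.3, 0.6, -0.2]
width: 1.003
grip_force: 0.0
```

```bash
python3 - <<'E'
from h import *
rep(); p=cam('wrist'); rep(); save(p,'w1')
for m in masks_of(p,'jar_short'): print(round(m['score'],2),m['bbox'],m['mask'].sum())
for m in masks_of(p,'block'): print(round(m['score'],2),m['bbox'],m['mask'].sum())
E
```

```text
t 1.98 p [0.4594 0.0802 0.2318] th 84.29 tilt [ 0.     0.001 -1.   ] F [-0.3  0.6 -0.2] T [ 0.03 -0.05  0.  ] w 1.003 g 0.0 q6 0.22
t 2.03 p [0.4619 0.0743 0.2319] th 83.88 tilt [-0.005  0.004 -1.   ] F [ 2.8 -4.1  0.7] T [-0.17 -0.04 -0.01] w 1.0 g 0.0 q6 0.22
0.87 [224.0, 133.9, 281.2, 199.9] 2630
0.95 [319.0, 214.0, 406.1, 346.7] 4950
```

View pics/w1.png

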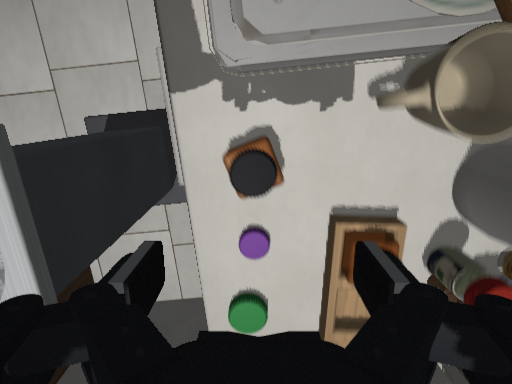

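Wrist view: loose short jar at about (253,172), yaw a bit rotated. The purple and green caps are below it, the block is at (365,280), and the fingers don't hide the jar.

```bash
cat >> h.py <<'E'
from scipy.optimize import minimize
def sil(p,pts):
    m=np.zeros((384*4,512*4),np.uint8); 
    for q in pts:
        uv=proj(p,q); h=cv2.convexHull((uv*4).astype(np.float32)).astype(np.int32); cv2.fillConvexPoly(m,h,1)
    return cv2.resize(m.astype(np.float32),(512,384),interpolation=cv2.INTER_AREA)
def prism(x,y,yaw,w,l,z0,z1):
    c,s=np.cos(yaw),np.sin(yaw)
    b=np.array([[a*w/2,e*l/2] for a in(-1,1) for e in(-1,1)])@np.array([[c,s],[-s,c]])+[x,y]
    return np.r_[np.c_[b,np.full(4,z0)],np.c_[b,np.full(4,z1)]]
def cyl(x,y,r,z0,z1):
    a=np.linspace(0,2*np.pi,40);b=np.c_[x+r*np.cos(a),y+r*np.sin(a)]
    return np.r_[np.c_[b,np.full(40,z0)],np.c_[b,np.full(40,z1)]]
def fit(p,mask,model,x0,yaws):
    best=None
    for yw in yaws:
        f=lambda v: np.abs(sil(p,model(*v))-mask).sum()/mask.sum()
        s=[[*x0,yw],[x0[0]+.01,x0[1],yw],[x0[0],x0[1]+.01,yw],[*x0,yw+.15]]
        r=minimize(f,s[0],method='Nelder-Mead',options=dict(initial_simplex=s,xatol=1e-4,fatol=1e-4,maxiter=150))
        if best is None or r.fun<best.fun: best=r
    return best.x[:2].round(4),round(np.degrees(best.x[2]),1),round(best.fun,3)
short=lambda x,y,a:[prism(x,y,a,.054,.054,.002,.048),cyl(x,y,.0235,.05,.069)]
tall=lambda x,y,a:[prism(x,y,a,.054,.054,.002,.068),cyl(x,y,.0255,.075,.095)]
block=lambda x,y,a:[prism(x,y,a,.082,.230,.003,.035)]
E
python3 - <<'E'
from h import *
p=cam('wrist'); rep()
for _ in range(2):
    p=cam('wrist'); rep()
    m=masks_of(p,'jar_short')[0]; print(m['score'],fit(p,m['mask'].astype(float),short,[.456,.08],np.radians([-40,-20,0,20])))
E
```

```text
t 2.18 p [0.459  0.0811 0.2314] th 84.39 tilt [ 0. -0. -1.] F [ 0.3  0.5 -0.7] T [-0.03  0.    0.07] w 1.002 g 0.0 q6 0.22
t 2.23 p [0.4587 0.0821 0.2313] th 84.5 tilt [ 0.001 -0.    -1.   ] F [-0.5 -0.2  0.2] T [ 0.04  0.01 -0.01] w 1.001 g 0.0 q6 0.22
0.81 (array([0.4543, 0.0841]), np.float64(15.4), np.float64(0.083))
t 2.33 p [0.4584 0.0831 0.2313] th 84.64 tilt [ 0. -0. -1.] F [ 1.2 -0.7 -0.7] T [-0.   -0.02  0.  ] w 1.002 g 0.0 q6 0.22
0.6 (array([0.4545, 0.0842]), np.float64(15.3), np.float64(0.066))
```

```bash
python3 -c "
from h import *
cam('wrist')
rep();plan([.4544,.0842,.10],105.3,5)"|sed 's/np.float64//g'
```

```text
t 2.43 p [0.4584 0.0833 0.2313] th 84.68 tilt [ 0. -0. -1.] F [ 0.1 -1.1 -1. ] T [-0.02 -0.01 -0.03] w 1.001 g 0.0 q6 0.22
[0, 0, (-4.12), (0.0001), (-0.0008), (0.0263)]
[0, 0, (-4.12), (0.0002), (-0.0008), (0.0263)]
[0, 0, (-4.12), (0.0002), (-0.0008), (0.0263)]
[0, 0, (-4.12), (0.0003), (-0.0008), (0.0263)]
[0, 0, (-4.12), (0.0003), (-0.0007), (0.0263)]
```

Emit:
drive_tool(
  rows=[
    [0,0,-4.1,0,-0.0008,0.026,1],
    [0,0,-4.1,0,-0.0008,0.026,1],
    [0,0,-4.1,0.0003,-0.0008,0.026,1],
    [0,0,-4.1,0.0003,-0.0008,0.026,1],
    [0,0,-4.1,0.0003,-0.0008,0.026,1],
    [0,0,0,0,0,0,1],
    [0,0,0,0,0,0,1],
    [0,0,0,0,0,0,1],
  ],
)

```text
time: 3.1
tool_pos: [0.4556, 0.0835, 0.1026]
tcp_rot: [1.911, 2.492, 0.002]
wrist_force: [0.0, 0.8, -0.1]
width: 0.998
grip_force: 0.0
```

```bash
python3 -c "
from h import *
rep();p=cam('wrist');rep();save(p,'w2')
plan([.4544,.0842,.026],105.3,4)"|sed 's/np.float64//g'
```

```text
t 3.1 p [0.4556 0.0835 0.1026] th 105.01 tilt [-0.     0.002 -1.   ] F [ 0.   0.8 -0.1] T [ 0.07 -0.02 -0.04] w 0.998 g 0.0 q6 -0.13
t 3.15 p [0.4563 0.0835 0.1032] th 105.01 tilt [-0.     0.003 -1.   ] F [ 0.4 -0.1  1. ] T [ 0.   -0.    0.04] w 1.003 g 0.0 q6 -0.13
[0, 0, 0.0, (0.0003), (-0.0004), (0.0193)]
[0, 0, 0.0, (0.0003), (-0.0004), (0.0193)]
[0, 0, 0.0, (0.0003), (-0.0004), (0.0193)]
[0, 0, 0.0, (0.0003), (-0.0004), (0.0193)]
```

View pics/w2.png

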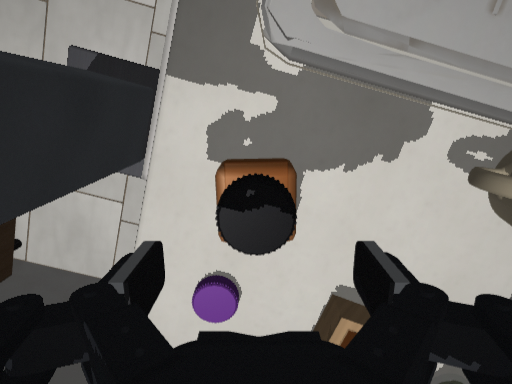

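Wrist view: the jar at (257,205) is square to the fingers and centred between them. The purple cap is at (216,299), so I'm checking its clearance from the left finger.

```bash
python3 -c "
from h import *
p=cam('wrist');rep()
q,t,M,s=pose()
for uv,z in [((257,214),.069),((216,285),.012),((216,277),.012),((257,193),.048)]: print(((at_z(p,uv,z)-q)@M).round(4), at_z(p,uv,z).round(4))
m=masks_of(p,'jar_short')[0];print(fit(p,m['mask'].astype(float),short,[.4544,.084],[np.radians(15)]))
"
```

```text
t 3.2 p [0.4566 0.0834 0.1035] th 105.01 tilt [-0.001  0.004 -1.   ] F [ 0.9 -0.6  1.1] T [ 0.01 -0.02 -0.01] w 1.002 g 0.0 q6 -0.14
[[ 0.0056 -0.0011  0.0345]] [[0.4542 0.0885 0.069 ]]
[[-0.076  -0.0355  0.0914]] [[0.4423 0.0008 0.012 ]]
[[-0.0686 -0.0353  0.0914]] [[0.4407 0.008  0.012 ]]
[[ 0.0127 -0.0012  0.0555]] [[0.4523 0.0953 0.048 ]]
(array([0.4538, 0.0844]), np.float64(18.1), np.float64(0.097))
```

Emit:
drive_tool(
  rows=[
    [0,0,0,0.001,-0.0005,0.019,1],
    [0,0,0,0.001,-0.0005,0.019,1],
    [0,0,0,0.001,-0.0005,0.019,1],
    [0,0,0,0,0,0.019,1],
    [0,0,0,0,0,0,1],
    [0,0,0,0,0,0,0],
    [0,0,0,0,0,0,0],
    [0,0,0,0,0,0,0],
  ],
)

```text
time: 3.92
tool_pos: [0.4545, 0.0855, 0.0275]
tcp_rot: [1.91, 2.491, 0.004]
wrist_force: [-7.8, -1.0, 8.5]
width: 0.615
grip_force: 63.3
```

Emit:
drive_tool(
  rows=[
    [0,0,0,0,0,0,0],
    [0,0,0,0,0,0,0],
    [0,0,0,0,0,0,0],
    [0,0,0,0,0,0,0],
  ],
)

```text
time: 4.25
tool_pos: [0.4548, 0.0855, 0.0275]
tcp_rot: [1.91, 2.49, 0.005]
wrist_force: [-0.3, 0.6, 7.6]
width: 0.618
grip_force: 65.1
```

```bash
python3 -c "
from h import *
rep()"
```

```text
t 4.25 p [0.4548 0.0855 0.0275] th 105.03 tilt [-0.001  0.004 -1.   ] F [-0.3  0.6  7.6] T [-0.02  0.11  0.  ] w 0.618 g 65.1 q6 -0.13
```

Emit:
drive_tool(
  rows=[
    [0,0,0,0,0,-0.01,0],
    [0,0,0,0,0,-0.025,0],
    [0,0,0,0,0,-0.035,0],
    [0,0,0,0,0,-0.035,0],
    [0,0,0,0,0,-0.025,0],
    [0,0,0,0,0,-0.01,0],
    [0,0,0,0,0,0,0],
    [0,0,0,0,0,0,0],
  ],
)

```text
time: 4.92
tool_pos: [0.4521, 0.0852, 0.165]
tcp_rot: [1.912, 2.493, 0.0]
wrist_force: [0.4, 0.3, -1.8]
width: 0.613
grip_force: 64.3
```

```bash
python3 - <<'E'
from h import *
rep()
ims=[]
for n in ('top','side','wrist'):
    p=cam(n); c=p['color'].copy()
    for m in masks_of(p,'block')[:1]:
        r=fit(p,m['mask'].astype(float),block,[.564,-.106],np.radians([-6])); print(n,round(m['score'],2),m['bbox'],r)
        x,y=r[0]
        uv=(proj(p,prism(x,y,np.radians(r[1]),.082,.23,.035,.035)[[0,1,3,2]])*8).astype(np.int32)
        cv2.polylines(c,[uv],True,(0,0,255),1,cv2.LINE_AA,3)
    ims.append(c)
rep()
f=np.hstack([cv2.resize(ims[0][140:240,160:360],(400,200)),cv2.resize(ims[1][150:250,160:360],(400,200))])
f=np.vstack([f,cv2.resize(ims[2],(512,384))[:, :].copy() if 0 else np.hstack([ims[2],np.zeros((384,288,3),np.uint8)])])
cv2.imwrite('pics/b.png',f[:,:,::-1])
E
```

```text
t 4.92 p [0.4521 0.0852 0.165 ] th 105.03 tilt [-0.  0. -1.] F [ 0.4  0.3 -1.8] T [0.06 0.02 0.02] w 0.613 g 64.3 q6 -0.13
top 0.6 [213.6, 159.3, 300.6, 205.3] (array([ 0.5658, -0.1063]), np.float64(-7.0), np.float64(0.302))
side 0.68 [221.5, 175.9, 326.7, 230.7] (array([ 0.5669, -0.1088]), np.float64(-6.9), np.float64(0.291))
wrist 0.53 [306.5, 303.5, 329.0, 331.3] (array([ 0.6029, -0.246 ]), np.float64(60.8), np.float64(1.0))
t 5.22 p [0.4513 0.0851 0.1634] th 105.04 tilt [ 0.    -0.003 -1.   ] F [ 0.3 -0.4 -2.2] T [ 0.02 -0.03  0.02] w 0.62 g 64.3 q6 -0.13
```

View pics/b.png

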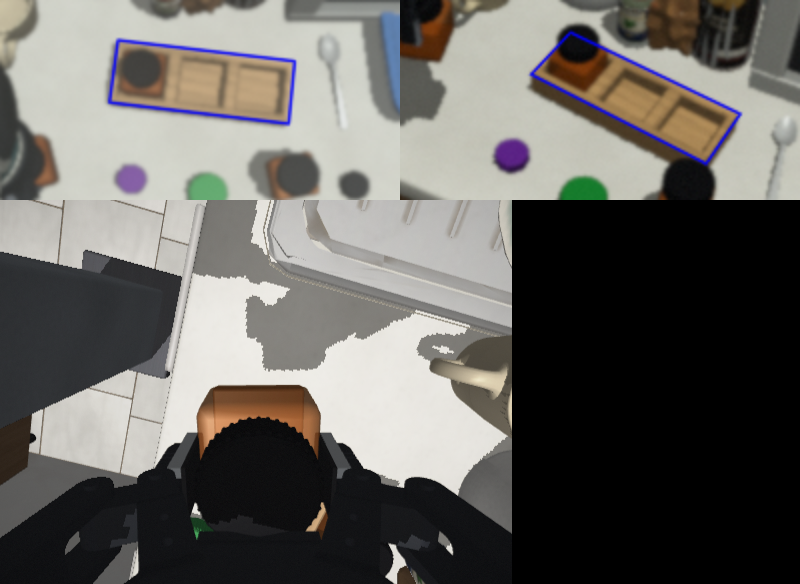

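The block outline fits well in the top and side views. In the wrist view the held jar sits square between the pads, its bottom front edge at about (258,186).

```bash
python3 - <<'E'
from h import *
for n in ('top','side'):
    p=cam(n); m=masks_of(p,'block')[0]; k=m['mask'].astype(np.uint8)
    k=cv2.morphologyEx(k,cv2.MORPH_OPEN,np.ones((3,3)))
    pts=np.argwhere(k)[:,::-1].astype(np.int32); h=cv2.convexHull(pts); hm=np.zeros((384,512),np.uint8); cv2.fillConvexPoly(hm,h,1)
    mod=lambda x,y,a:[prism(x,y,a,.082,.230,.003,.035),*short(x-.076*np.sin(a),y+.076*np.cos(a),a)][:1]
    print(n,m['score'],fit(p,hm.astype(float),mod,[.566,-.107],np.radians([-7])))
    # wood colour segmentation
    c=cv2.cvtColor(p['color'],cv2.COLOR_RGB2HSV); 
    roi=cv2.dilate(hm,np.ones((9,9)))>0
    w=((c[...,1]>70)&(c[...,0]<25)&roi).astype(np.uint8)
    pts=np.argwhere(cv2.morphologyEx(w,cv2.MORPH_OPEN,np.ones((3,3))))[:,::-1].astype(np.int32);hm=np.zeros((384,512),np.uint8); cv2.fillConvexPoly(hm,cv2.convexHull(pts),1)
    print(' col',fit(p,hm.astype(float),mod,[.566,-.107],np.radians([-7])))
p=cam('wrist');q,t,M,s=pose();rep();zb=q[2]-.0275
for uv,z in [((258,186),0),((258,217),.05),((258,217),.069),((198,240),.048),((321,240),.048)]: print(uv,z,((at_z(p,uv,zb+z)-q)@M).round(4))
save(p,'w3')
E
```

```text
top 0.59 (array([ 0.565 , -0.1071]), np.float64(-7.1), np.float64(0.041))
 col (array([ 0.5658, -0.1069]), np.float64(-6.9), np.float64(0.077))
side 0.86 (array([ 0.5677, -0.1082]), np.float64(-6.1), np.float64(0.105))
 col (array([ 0.5686, -0.1079]), np.float64(-6.9), np.float64(0.069))
t 5.47 p [0.4524 0.0853 0.1649] th 105.03 tilt [ 0.    -0.001 -1.   ] F [ 0.1 -0.  -1.6] T [ 0.02  0.03 -0.03] w 0.614 g 64.3 q6 -0.13
(258, 186) 0 [[ 0.0241 -0.0003  0.0275]]
(258, 217) 0.05 [[ 0.0237 -0.0002 -0.0225]]
(258, 217) 0.069 [[ 0.0304 -0.0001 -0.0415]]
(198, 240) 0.048 [[ 0.0129 -0.025  -0.0205]]
(321, 240) 0.048 [[ 0.013   0.0259 -0.0205]]
```

```bash
python3 -c "
from h import *
plan([.5662,-.1073,.16],83.1,7)"|sed 's/np.float64//g'
```

```text
[0, 0, (3.13), (-0.0308), (0.0086), (0.0007)]
[0, 0, (3.13), (-0.0303), (0.0102), (0.0007)]
[0, 0, (3.13), (-0.0297), (0.0119), (0.0007)]
[0, 0, (3.13), (-0.029), (0.0135), (0.0007)]
[0, 0, (3.13), (-0.0282), (0.015), (0.0007)]
[0, 0, (3.13), (-0.0273), (0.0166), (0.0007)]
[0, 0, (3.13), (-0.0264), (0.018), (0.0007)]
```

Emit:
drive_tool(
  rows=[
    [0,0,3.1,-0.031,0.009,0,0],
    [0,0,3.1,-0.03,0.01,0,0],
    [0,0,3.1,-0.03,0.012,0,0],
    [0,0,3.1,-0.029,0.013,0,0],
    [0,0,3.1,-0.028,0.015,0,0],
    [0,0,3.1,-0.027,0.017,0,0],
    [0,0,3.1,-0.026,0.018,0,0],
    [0,0,0,0,0,0,0],
  ],
)

```text
time: 6.13
tool_pos: [0.5701, -0.1113, 0.1658]
tcp_rot: [2.349, 2.079, 0.001]
wrist_force: [0.6, 0.2, -1.6]
width: 0.614
grip_force: 64.2
```

Emit:
drive_tool(
  rows=[
    [0,0,0,0,0,0.02,0],
    [0,0,0,0,0,0.03,0],
    [0,0,0,0,0,0.02,0],
    [0,0,0,0,0,0.01,0],
    [0,0,0,0,0,0,0],
    [0,0,0,0,0,0,0],
  ],
)

```text
time: 6.63
tool_pos: [0.5668, -0.1062, 0.0851]
tcp_rot: [-2.346, -2.088, 0.001]
wrist_force: [-0.2, -0.0, -1.3]
width: 0.612
grip_force: 64.1
```

```bash
python3 - <<'E'
from h import *
p=cam('side');w=cam('wrist');rep()
plan([.5662,-.1073,.078],83.1,1)
f=np.hstack([cv2.resize(p['color'][140:260,200:350],(400,320)),cv2.resize(w['color'],(400,320))])
cv2.imwrite('pics/c.png',f[:,:,::-1])
E
```

```text
t 6.73 p [ 0.5684 -0.1066  0.087 ] th 83.35 tilt [-0.     0.003 -1.   ] F [-0.   0.6 -0.6] T [ 0.04  0.01 -0.03] w 0.611 g 64.1 q6 -0.11
[0, 0, 0.0, np.float64(-0.0009), np.float64(-0.0021), np.float64(0.009)]
```

View pics/c.png

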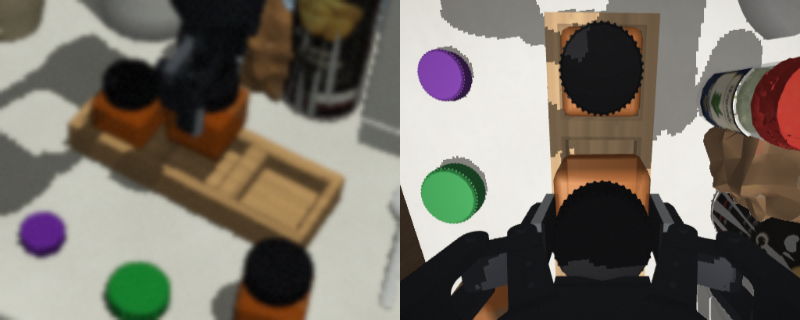

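Side view: the jar hovers over the middle pocket. Wrist view: block end at about (186..333, 14), first jar centred, and the middle pocket's far edge visible above the held jar. I can measure the block directly here.

```bash
python3 - <<'E'
from h import *
w=cam('wrist');rep();save(w,'w4')
q,t,M,s=pose()
pts=[]
g=cv2.cvtColor(w['color'],cv2.COLOR_RGB2GRAY).astype(float);hsv=cv2.cvtColor(w['color'],cv2.COLOR_RGB2HSV)
sat=cv2.GaussianBlur(hsv[...,1].astype(float),(3,3),0)
for r in (30,60,90,120,150):
    row=sat[r,150:370]; d=np.diff(row); wood=np.where(row>55)[0]+150
    print(r,wood.min(),wood.max(), (at_z(w,[[wood.min(),r]],.035)).round(4),(at_z(w,[[wood.max(),r]],.035)).round(4))
col=[np.where(sat[:100,c]>55)[0].min() for c in (200,230,290,320)];print('end rows',col,at_z(w,[[200,col[0]],[320,col[3]]],.035).round(4).tolist())
m=np.zeros((384,512));
cv2.imwrite('pics/d.png',cv2.resize(w['color'][0:240,160:380],(660,600),fx=1,fy=1)[:,:,::-1])
E
```

```text
t 6.78 p [ 0.5686 -0.1067  0.0873] th 83.35 tilt [-0.     0.004 -1.   ] F [-0.1 -0.6 -2.2] T [0.01 0.01 0.02] w 0.612 g 64.1 q6 -0.11
30 184 330 [[0.5399 0.0049 0.035 ]] [[ 0.6207 -0.0044  0.035 ]]
60 186 328 [[ 0.5382 -0.0105  0.035 ]] [[ 0.6187 -0.0198  0.035 ]]
90 187 326 [[ 0.536  -0.0266  0.035 ]] [[ 0.6166 -0.036   0.035 ]]
120 189 324 [[ 0.5342 -0.0436  0.035 ]] [[ 0.6143 -0.0529  0.035 ]]
150 190 322 [[ 0.5317 -0.0614  0.035 ]] [[ 0.612  -0.0707  0.035 ]]
end rows [np.int64(15), np.int64(15), np.int64(16), np.int64(16)] [[0.5499, 0.0113, 0.035], [0.6156, 0.0032, 0.035]]
```

View pics/d.png

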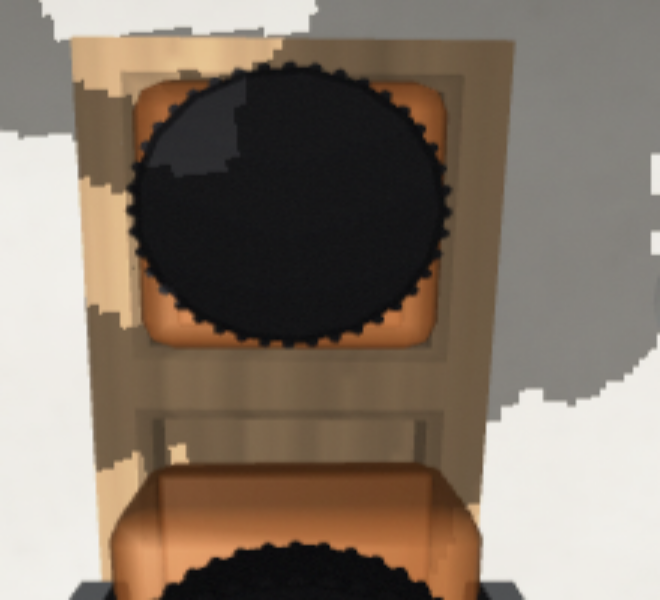

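Emit:
drive_tool(
  rows=[
    [0,0,0.4,0,-0.001,0.01,0],
    [0,0,0,0,0,0.01,0],
    [0,0,0,0,0,0.008,0],
    [0,0,0,0,0,0.007,0],
    [0,0,0,0,0,0.005,0],
    [0,0,0,0,0,0,0],
    [0,0,0,0,0,0,0],
  ],
)

```text
time: 7.37
tool_pos: [0.5655, -0.1063, 0.0446]
tcp_rot: [-2.353, -2.08, 0.001]
wrist_force: [-0.7, 0.3, -2.3]
width: 0.614
grip_force: 64.1
```

```bash
python3 -c "
from h import *
rep()"
```

```text
t 7.37 p [ 0.5655 -0.1063  0.0446] th 82.94 tilt [ 0.    -0.001 -1.   ] F [-0.7  0.3 -2.3] T [-0.04 -0.01  0.  ] w 0.614 g 64.1 q6 -0.11
```

Emit:
drive_tool(
  rows=[
    [0,0,0,0,0,0.002,0],
    [0,0,0,0,0,0.002,0],
    [0,0,0,0,0,0.001,0],
    [0,0,0,0,0,0,0],
    [0,0,0,0,0,0,0],
  ],
)

```text
time: 7.78
tool_pos: [0.5661, -0.1064, 0.0406]
tcp_rot: [2.354, 2.08, 0.0]
wrist_force: [-1.2, -1.0, -0.0]
width: 0.617
grip_force: 64.3
```

```bash
python3 -c "
from h import *
rep()"
```

```text
t 7.78 p [ 0.5661 -0.1064  0.0406] th 82.93 tilt [-0.  0. -1.] F [-1.2 -1.  -0. ] T [0.02 0.03 0.  ] w 0.617 g 64.3 q6 -0.11
```

Emit:
drive_tool(
  rows=[
    [0,0,0,0,0,0,0.95],
    [0,0,0,0,0,0,1],
    [0,0,0,0,0,0,1],
    [0,0,0,0,0,-0.02,1],
    [0,0,0,0,0,-0.035,1],
    [0,0,0,0,0,-0.04,1],
    [0,0,0,-0.01,-0.01,-0.04,1],
    [0,0,0,-0.02,-0.02,-0.035,1],
  ],
)

```text
time: 8.45
tool_pos: [0.5364, -0.1304, 0.2104]
tcp_rot: [2.349, 2.081, 0.005]
wrist_force: [0.1, -0.7, 0.7]
width: 0.997
grip_force: 0.0
```

Emit:
drive_tool(
  rows=[
    [0,0,0,-0.03,-0.03,-0.02,1],
    [0,0,0,-0.03,-0.03,0,1],
    [0,0,0,-0.02,-0.02,0,1],
    [0,0,0,-0.01,0,0,1],
    [0,0,0,0,0,0,1],
    [0,0,0,0,0,0,1],
  ],
)

```text
time: 8.95
tool_pos: [0.4486, -0.2073, 0.2249]
tcp_rot: [2.355, 2.078, 0.001]
wrist_force: [-0.0, 0.7, 0.6]
width: 1.004
grip_force: 0.0
```

```bash
python3 - <<'E'
from h import *
p=cam('wrist'); rep()
ms=masks_of(p,'jar_tall')
for m in ms: print(round(m['score'],2),m['bbox'],m['mask'].sum(),fit(p,m['mask'].astype(float),tall,[.443,-.217],np.radians([-30,-10,10,30])))
for m in masks_of(p,'jar_short'): print('short',round(m['score'],2),m['bbox'],fit(p,m['mask'].astype(float),lambda x,y,a:[prism(x,y,a,.054,.054,.035,.061),cyl(x,y,.0235,.063,.082)],[.567,-.107],[-.12]))
save(p,'w5')
E
```

```text
t 9.0 p [ 0.4488 -0.2068  0.2247] th 82.91 tilt [ 0.001  0.    -1.   ] F [-0.2 -0.1  0. ] T [ 0.01 -0.06 -0.01] w 0.996 g 0.0 q6 -0.36
0.81 [226.8, 152.0, 285.4, 204.8] 827 (array([ 0.4418, -0.1899]), np.float64(15.6), np.float64(3.409))
0.48 [341.8, 1.7, 394.3, 2.8] 155 (array([ 0.4523, -0.1797]), np.float64(-52.0), np.float64(23.175))
short 0.92 [334.9, 14.3, 410.8, 87.8] (array([ 0.5647, -0.1082]), np.float64(-6.4), np.float64(0.061))
```

View pics/w5.png

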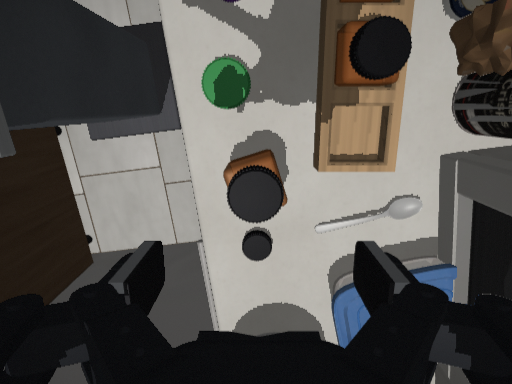

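The short jar is seated in the middle pocket. The tall jar is at about (256,185), rotated about 15°. The small black decoy cap is at (257,245) and the empty pocket at (358,135).

```bash
python3 - <<'E'
from h import *
p=cam('wrist'); rep();q,t,M,s=pose()
a=masks_of(p,'jar_tall')[0]['mask']
for m in masks_of(p,'cap'):
    b=m['bbox'];print(round(m['score'],2),b)
    if 235<(b[0]+b[2])/2<275 and 180<(b[1]+b[3])/2<210: c=m['mask']
k=(a|c).astype(float)
print(fit(p,k,tall,[.443,-.217],np.radians([-30,-10,15,30])))
print('cap only',fit(p,c.astype(float),lambda x,y,a:[cyl(x,y,.0255,.075,.095)],[.443,-.217],[0]))
d=at_z(p,[[257,246],[257,232]],.012);print('decoy',d.round(3).tolist())
E
```

```text
t 9.15 p [ 0.449  -0.2062  0.2244] th 83.01 tilt [ 0.001 -0.    -1.   ] F [-0.6  0.3 -0.2] T [ 0.04 -0.06  0.01] w 1.0 g 0.0 q6 -0.36
0.73 [240.9, 234.3, 273.3, 259.9]
0.72 [203.4, 59.3, 249.2, 109.2]
0.6 [228.4, 164.4, 281.7, 222.1]
0.5 [223.3, 4.4, 238.9, 3.2]
(array([ 0.4449, -0.218 ]), np.float64(10.4), np.float64(0.14))
cap only (array([ 0.4448, -0.2181]), np.float64(4.1), np.float64(0.047))
decoy [[0.435, -0.302, 0.012], [0.438, -0.284, 0.012]]
```

```bash
python3 -c "
from h import *
plan([.4449,-.218,.125],99,4)"|sed 's/np.float64//g'
```

```text
[0, 0, (-4.0), (-0.003), (-0.0006), (0.0248)]
[0, 0, (-4.0), (-0.003), (-0.0008), (0.0248)]
[0, 0, (-4.0), (-0.0029), (-0.001), (0.0248)]
[0, 0, (-4.0), (-0.0028), (-0.0012), (0.0248)]
```

Emit:
drive_tool(
  rows=[
    [0,0,-4,-0.003,-0.0006,0.025,1],
    [0,0,-4,-0.003,-0.0008,0.025,1],
    [0,0,-4,-0.003,-0.001,0.025,1],
    [0,0,-4,-0.003,-0.0012,0.025,1],
    [0,0,0,0,0,0,1],
    [0,0,0,0,0,0,1],
    [0,0,0,0,0,0,1],
  ],
)

```text
time: 9.83
tool_pos: [0.4454, -0.2191, 0.1258]
tcp_rot: [2.042, 2.386, 0.001]
wrist_force: [-0.5, -0.1, 0.0]
width: 1.002
grip_force: 0.0
```

```bash
python3 - <<'E'
from h import *
p=cam('wrist'); rep();q,t,M,s=pose()
a=masks_of(p,'jar_tall')
for m in a: print('jar',round(m['score'],2),m['bbox'])
k=a[0]['mask'].copy()
for m in masks_of(p,'cap'):
    b=m['bbox'];print(round(m['score'],2),b)
    if b[2]-b[0]>60 and abs((b[0]+b[2])/2-258)<30: 
        print('cap only',fit(p,m['mask'].astype(float),lambda x,y,a:[cyl(x,y,.0255,.075,.095)],[.4445,-.217],[0])); k|=m['mask']; break
print(fit(p,k.astype(float),tall,[.4445,-.218],np.radians([5,12])))
cs=cv2.minAreaRect(np.argwhere(a[0]['mask'])[:,::-1].astype(np.int32));print(cs)
save(p,'w6')
E
```

```text
t 9.88 p [ 0.4459 -0.2195  0.1266] th 98.88 tilt [-0.002  0.002 -1.   ] F [-0.3 -1.   0.6] T [-0.03 -0.04  0.  ] w 1.002 g 0.0 q6 -0.66
jar 0.78 [218.7, 156.7, 299.5, 195.9]
0.81 [211.8, 174.0, 299.8, 259.1]
cap only (array([ 0.4445, -0.2173]), np.float64(3.8), np.float64(0.028))
(array([ 0.4446, -0.2176]), np.float64(11.4), np.float64(0.075))
((256.93829345703125, 174.75083923339844), (79.79660034179688, 41.500980377197266), 2.2311747074127197)
```

Emit:
drive_tool(
  rows=[
    [0,0,-1,0.001,-0.0005,0.02,1],
    [0,0,-0.5,0.001,-0.0005,0.025,1],
    [0,0,0,0,0,0.025,1],
    [0,0,0,0,0,0.018,1],
    [0,0,0,0,0,0.006,1],
    [0,0,0,0,0,0,1],
    [0,0,0,0,0,0,0],
    [0,0,0,0,0,0,0],
  ],
)

```text
time: 10.65
tool_pos: [0.4447, -0.2181, 0.0326]
tcp_rot: [2.008, 2.412, 0.001]
wrist_force: [0.1, -0.1, -0.7]
width: 0.75
grip_force: 0.0
```

Emit:
drive_tool(
  rows=[
    [0,0,0,0,0,0,0],
    [0,0,0,0,0,0,0],
    [0,0,0,0,0,0,0],
    [0,0,0,0,0,0,0],
  ],
)

```text
time: 10.98
tool_pos: [0.4444, -0.2182, 0.033]
tcp_rot: [2.008, 2.412, 0.0]
wrist_force: [-2.5, -0.5, 6.0]
width: 0.625
grip_force: 56.6
```

Emit:
drive_tool(
  rows=[
    [0,0,0,0,0,-0.01,0],
    [0,0,0,0,0,-0.025,0],
    [0,0,0,0,0,-0.035,0],
    [0,0,0,0,0,-0.03,0],
    [0,0,0,0,0,-0.02,0],
    [0,0,0,0,0,-0.01,0],
    [0,0,0,0,0,0,0],
    [0,0,0,0,0,0,0],
  ],
)

```text
time: 11.65
tool_pos: [0.4429, -0.2171, 0.1608]
tcp_rot: [2.01, 2.414, 0.0]
wrist_force: [-0.0, 0.6, -3.9]
width: 0.624
grip_force: 58.6
```

```bash
python3 - <<'E'
from h import *
p=cam('wrist');rep();save(p,'w7')
print('plan');plan([.5581,-.1823,.165],83,6)
E
```

```text
t 11.7 p [ 0.442  -0.2167  0.1595] th 100.43 tilt [ 0.001 -0.002 -1.   ] F [-0.2 -0.3 -3.2] T [-0.06 -0.    0.02] w 0.621 g 58.6 q6 -0.69
plan
[0, 0, np.float64(2.9), np.float64(0.0021), np.float64(0.0201), np.float64(-0.0009)]
[0, 0, np.float64(2.9), np.float64(0.0031), np.float64(0.0199), np.float64(-0.0009)]
[0, 0, np.float64(2.9), np.float64(0.0042), np.float64(0.0197), np.float64(-0.0009)]
[0, 0, np.float64(2.9), np.float64(0.0051), np.float64(0.0195), np.float64(-0.0009)]
[0, 0, np.float64(2.9), np.float64(0.0061), np.float64(0.0192), np.float64(-0.0009)]
[0, 0, np.float64(2.9), np.float64(0.0071), np.float64(0.0189), np.float64(-0.0009)]
```

View pics/w7.png

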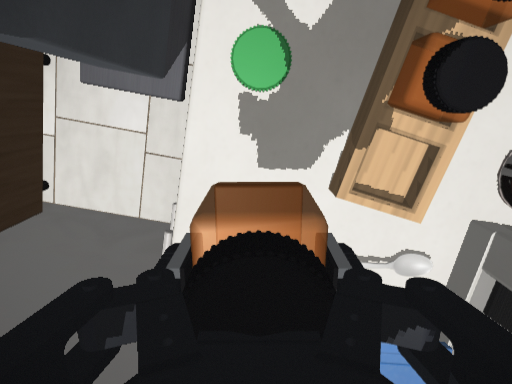

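Wrist view: the tall jar is held square, its bottom front edge at (260,184) from col 215 to 307. The empty end pocket is at (395,165).

```bash
python3 - <<'E'
from h import *
p=cam('wrist');rep();q,t,M,s=pose();zb=q[2]-.033
for uv,z in [((260,183),0),((260,232),.075),((192,240),.068),((327,240),.068),((215,184),0),((307,184),0)]: print(uv,z,((at_z(p,uv,zb+z)-q)@M).round(4))
E
```

```text
t 11.75 p [ 0.4416 -0.2164  0.1588] th 100.43 tilt [ 0.002 -0.003 -1.   ] F [ 0.4 -0.6 -2.9] T [0.03 0.07 0.02] w 0.624 g 58.6 q6 -0.69
(260, 183) 0 [[0.0239 0.0014 0.0331]]
(260, 232) 0.075 [[ 0.0246  0.001  -0.0419]]
(192, 240) 0.068 [[ 0.0185 -0.024  -0.0349]]
(327, 240) 0.068 [[ 0.0186  0.0256 -0.035 ]]
(215, 184) 0 [[ 0.0233 -0.0243  0.0331]]
(307, 184) 0 [[0.0233 0.0282 0.033 ]]
```

Emit:
drive_tool(
  rows=[
    [0,0,2.9,0.002,0.02,0,0],
    [0,0,2.9,0.003,0.02,0,0],
    [0,0,2.9,0.004,0.02,0,0],
    [0,0,2.9,0.005,0.0195,0,0],
    [0,0,2.9,0.006,0.019,0,0],
    [0,0,2.9,0.007,0.019,0,0],
    [0,0,0,0,0,0,0],
    [0,0,0,0,0,0,0],
  ],
)

```text
time: 12.42
tool_pos: [0.5586, -0.1828, 0.1581]
tcp_rot: [-2.347, -2.082, 0.004]
wrist_force: [-1.1, -0.4, -4.1]
width: 0.621
grip_force: 58.6
```

Emit:
drive_tool(
  rows=[
    [0,0,0,0,0,0.02,0],
    [0,0,0,0,0,0.02,0],
    [0,0,0,0,0,0.015,0],
    [0,0,0,0,0,0.008,0],
    [0,0,0,0,0,0,0],
    [0,0,0,0,0,0,0],
    [0,0,0,0,0,0,0],
  ],
)

```text
time: 13.0
tool_pos: [0.5597, -0.184, 0.0985]
tcp_rot: [2.352, 2.081, 0.001]
wrist_force: [0.3, 0.0, -2.6]
width: 0.617
grip_force: 58.5
```

```bash
python3 - <<'E'
from h import *
w=cam('wrist');rep();save(w,'w8')
sat=cv2.GaussianBlur(cv2.cvtColor(w['color'],cv2.COLOR_RGB2HSV)[...,1].astype(float),(3,3),0)
for r in (5,30,60,90,120,150):
    row=sat[r,120:400]; wood=np.where(row>55)[0]+120
    if len(wood): print(r,wood.min(),wood.max(), at_z(w,[[wood.min(),r],[wood.max(),r]],.035)[:,:2].round(4).tolist())
plan([.5575,-.182,.09],83,1)
E
```

```text
t 13.05 p [ 0.5601 -0.1841  0.099 ] th 83.03 tilt [-0.001  0.002 -1.   ] F [-0.8  0.3 -2.9] T [-0.05 -0.03 -0.01] w 0.618 g 58.5 q6 -0.24
5 184 399 [[0.5319, -0.0566], [0.6556, -0.0716]]
30 186 323 [[0.5307, -0.0697], [0.611, -0.0795]]
60 187 399 [[0.5283, -0.086], [0.6555, -0.1015]]
90 189 320 [[0.5264, -0.1031], [0.6069, -0.1129]]
120 191 319 [[0.5245, -0.1211], [0.6049, -0.1309]]
150 192 317 [[0.5218, -0.1399], [0.6023, -0.1497]]
[0, 0, 0.0, np.float64(0.0018), np.float64(-0.0028), np.float64(0.009)]
```

Emit:
drive_tool(
  rows=[
    [0,0,0,0.0008,-0.0015,0.012,0],
    [0,0,0,0.0008,-0.0015,0.012,0],
    [0,0,0,0,0,0.01,0],
    [0,0,0,0,0,0.008,0],
    [0,0,0,0,0,0.005,0],
    [0,0,0,0,0,0.002,0],
    [0,0,0,0,0,0,0],
    [0,0,0,0,0,0,0],
  ],
)

```text
time: 13.72
tool_pos: [0.5564, -0.1816, 0.0486]
tcp_rot: [-2.352, -2.082, 0.001]
wrist_force: [-0.9, -0.6, -3.1]
width: 0.623
grip_force: 58.7
```

```bash
python3 -c "
from h import *
rep()"
```

```text
t 13.72 p [ 0.5564 -0.1816  0.0486] th 83.04 tilt [ 0.    -0.001 -1.   ] F [-0.9 -0.6 -3.1] T [-0.03  0.03 -0.01] w 0.623 g 58.7 q6 -0.24
```

Emit:
drive_tool(
  rows=[
    [0,0,0,0,0,0.001,0],
    [0,0,0,0,0,0.001,0],
    [0,0,0,0,0,0.001,0],
    [0,0,0,0,0,0,0],
    [0,0,0,0,0,0,0],
  ],
)

```text
time: 14.13
tool_pos: [0.5568, -0.1818, 0.0461]
tcp_rot: [2.352, 2.082, 0.0]
wrist_force: [0.6, 0.3, -2.4]
width: 0.624
grip_force: 58.7
```

```bash
python3 -c "
from h import *
rep()"
```

```text
t 14.13 p [ 0.5568 -0.1818  0.0461] th 83.04 tilt [-0.     0.001 -1.   ] F [ 0.6  0.3 -2.4] T [0.05 0.02 0.06] w 0.624 g 58.7 q6 -0.24
```

Emit:
drive_tool(
  rows=[
    [0,0,0,0,0,0,1],
    [0,0,0,0,0,0,1],
    [0,0,0,0,0,0,1],
    [0,0,0,0,0,-0.02,1],
    [0,0,0,0,0,-0.035,1],
    [0,0,0,0,0,-0.035,1],
    [0,0,0,0,0,-0.035,1],
    [0,0,0,0,0,-0.02,1],
  ],
)

```text
time: 14.8
tool_pos: [0.5586, -0.1824, 0.1959]
tcp_rot: [2.348, 2.079, 0.005]
wrist_force: [0.5, 0.2, 0.4]
width: 1.0
grip_force: 0.0
```

Emit:
drive_tool(
  rows=[
    [0,0,0,0,0,0,1],
    [0,0,0,0,0,0,1],
    [0,0,0,0,0,0,1],
  ],
)

```text
time: 15.05
tool_pos: [0.556, -0.1814, 0.1901]
tcp_rot: [-2.352, -2.082, 0.001]
wrist_force: [0.5, -0.0, -0.9]
width: 0.998
grip_force: 0.0
```

```bash
cat > capfit.py <<'E'
from h import *
p=cam('wrist');rep();save(p,'w9')
exp=proj(p,[[.5575,-.182,.098]])[0];print('expected px',exp)
for m in masks_of(p,'cap'):
    b=m['bbox'];print(round(m['score'],2),b)
    if abs((b[0]+b[2])/2-exp[0])<25 and abs((b[1]+b[3])/2-exp[1])<25: print('cap',fit(p,m['mask'].astype(float),lambda x,y,a:[cyl(x,y,.0255,.088,.108)],[.5575,-.182],[0]))
for m in masks_of(p,'jar_tall'):
    print('jar',round(m['score'],2),m['bbox'])
for m in masks_of(p,'jar_short')[:2]: print('short',round(m['score'],2),m['bbox'])
E
python3 capfit.py
```

```text
t 15.1 p [ 0.5554 -0.1812  0.1891] th 83.03 tilt [ 0.001 -0.003 -1.   ] F [-0.6  0.4 -0.6] T [-0.05  0.03 -0.01] w 1.0 g 0.0 q6 -0.24
expected px [260.45192331 196.70947247]
0.92 [224.1, 163.3, 292.3, 229.7]
cap (array([ 0.5568, -0.1815]), np.float64(0.7), np.float64(0.046))
0.86 [154.9, 273.2, 186.3, 304.6]
0.64 [93.1, 96.0, 151.8, 149.7]
0.58 [95.4, 0.2, 139.9, 35.5]
jar 0.79 [230.9, 151.1, 291.5, 178.3]
short 0.7 [228.5, 56.7, 290.0, 134.8]
```

Emit:
drive_tool(
  rows=[
    [0,0,7,0,0,0,1],
    [0,0,7,0,0,0.008,1],
    [0,0,7,0,0,0.008,1],
    [0,0,7,0,0,0.008,1],
    [0,0,7,0,0,0.008,1],
    [0,0,7,0,0,0.008,1],
    [0,0,7,0,0,0.008,1],
    [0,0,7,0,0,0.008,1],
  ],
)

```text
time: 15.92
tool_pos: [0.5558, -0.1814, 0.133]
tcp_rot: [-3.056, -0.725, 0.003]
wrist_force: [0.2, -0.6, 0.2]
width: 1.004
grip_force: 0.0
```

Emit:
drive_tool(
  rows=[
    [0,0,7,0,0,0,1],
    [0,0,0,0,0,0,1],
    [0,0,0,0,0,0,1],
    [0,0,0,0,0,0,1],
    [0,0,0,0,0,0,1],
  ],
)

```text
time: 16.33
tool_pos: [0.5567, -0.1817, 0.1348]
tcp_rot: [3.093, 0.55, 0.0]
wrist_force: [0.1, -0.3, 0.7]
width: 1.0
grip_force: 0.0
```

```bash
python3 capfit.py; python3 -c "
from h import *
cam('wrist');rep();plan([.5568,-.1815,.0845],20,1)"
```

```text
t 16.38 p [ 0.5568 -0.1817  0.1349] th 20.13 tilt [ 0.  0. -1.] F [ 0.2 -0.1 -0.2] T [-0.03  0.01  0.03] w 0.997 g 0.0 q6 0.86
expected px [259.12773818 220.4919454 ]
0.77 [22.8, 218.4, 70.5, 260.1]
0.75 [308.9, 321.7, 352.9, 347.0]
0.6 [210.2, 176.6, 301.4, 265.9]
cap (array([ 0.5572, -0.1816]), np.float64(1.6), np.float64(0.034))
0.56 [153.8, 272.6, 174.0, 312.3]
jar 0.58 [212.1, 151.1, 307.9, 227.1]
short 0.8 [112.3, 105.9, 215.5, 202.9]
t 16.58 p [ 0.5567 -0.1817  0.135 ] th 20.07 tilt [ 0.  0. -1.] F [ 0.1 -0.1 -1. ] T [-0.   -0.01 -0.05] w 1.002 g 0.0 q6 0.86
[0, 0, 0.0, np.float64(0.0002), np.float64(-0.0001), np.float64(0.0505)]
```

Emit:
drive_tool(
  rows=[
    [0,0,0,0,0,0.015,1],
    [0,0,0,0,0,0.015,1],
    [0,0,0,0,0,0.012,1],
    [0,0,0,0,0,0.008,1],
    [0,0,0,0,0,0,1],
    [0,0,0,0,0,0,1],
    [0,0,0,0,0,0,0],
    [0,0,0,0,0,0,0],
  ],
  force=90,
)

```text
time: 17.25
tool_pos: [0.5574, -0.1819, 0.0857]
tcp_rot: [3.093, 0.546, 0.002]
wrist_force: [-0.3, 0.1, -0.5]
width: 0.746
grip_force: 0.0
```

Emit:
drive_tool(
  rows=[
    [0,0,0,0,0,0,0],
    [0,0,0,0,0,0,0],
    [0,0,0,0,0,0,0],
    [0,0,0,0,0,0,0],
    [0,0,0,0,0,0,0],
  ],
)

```text
time: 17.67
tool_pos: [0.5574, -0.1817, 0.0864]
tcp_rot: [3.093, 0.546, 0.003]
wrist_force: [-1.6, 1.4, 5.4]
width: 0.564
grip_force: 92.7
```

```bash
python3 -c "
from h import *
rep()"
```

```text
t 17.67 p [ 0.5574 -0.1817  0.0864] th 20.03 tilt [ 0.002  0.001 -1.   ] F [-1.6  1.4  5.4] T [0.26 0.24 0.02] w 0.564 g 92.7 q6 0.86
```

Emit:
drive_tool(
  rows=[
    [0,0,-3,0,0,0,0],
    [0,0,-4,0,0,0,0],
    [0,0,-5,0,0,0,0],
    [0,0,-5,0,0,0,0],
    [0,0,-5,0,0,0,0],
    [0,0,-5,0,0,0,0],
  ],
)

```text
time: 18.17
tool_pos: [0.5585, -0.182, 0.0874]
tcp_rot: [2.876, 1.258, 0.006]
wrist_force: [-0.7, 1.7, 8.4]
width: 0.568
grip_force: 93.0
```

```bash
python3 -c "
from h import *
rep()"
```

```text
t 18.17 p [ 0.5585 -0.182   0.0874] th 47.25 tilt [ 0.002  0.004 -1.   ] F [-0.7  1.7  8.4] T [ 0.3   0.08 -0.09] w 0.568 g 93.0 q6 0.39
```

Emit:
drive_tool(
  rows=[
    [0,0,-6,0,0,0,0],
    [0,0,-6,0,0,0,0],
    [0,0,-6,0,0,0,0],
    [0,0,-6,0,0,0,0],
    [0,0,-6,0,0,0,0],
    [0,0,-6,0,0,0,0],
    [0,0,0,0,0,0,0],
  ],
)

```text
time: 18.75
tool_pos: [0.5583, -0.1818, 0.0878]
tcp_rot: [2.345, 2.086, 0.004]
wrist_force: [-2.6, 4.2, 10.7]
width: 0.567
grip_force: 93.3
```

Emit:
drive_tool(
  rows=[
    [0,0,-6,0,0,0,0],
    [0,0,-6,0,0,0,0],
    [0,0,-6,0,0,0,0],
    [0,0,-6,0,0,0,0],
    [0,0,-6,0,0,0,0],
    [0,0,-6,0,0,0,0],
    [0,0,-6,0,0,0,0],
    [0,0,0,0,0,0,0],
  ],
)

```text
time: 19.42
tool_pos: [0.558, -0.1809, 0.0878]
tcp_rot: [1.447, 2.786, 0.005]
wrist_force: [-4.0, 5.2, 12.5]
width: 0.568
grip_force: 93.4
```

```bash
python3 -c "
from h import *
rep();cam('wrist');rep()"
```

```text
t 19.42 p [ 0.558  -0.1809  0.0878] th 125.1 tilt [-0.     0.004 -1.   ] F [-4.   5.2 12.5] T [ 0.9   0.5  -0.62] w 0.568 g 93.4 q6 -0.97
t 19.47 p [ 0.558  -0.1809  0.0879] th 124.94 tilt [-0.001  0.004 -1.   ] F [-3.8  4.6 13.2] T [ 0.9   0.47 -0.59] w 0.567 g 93.4 q6 -0.97
```

Emit:
drive_tool(
  rows=[
    [0,0,-6,0,0,0,0],
    [0,0,-6,0,0,0,0],
    [0,0,-6,0,0,0,0],
    [0,0,0,0,0,0,0],
    [0,0,0,0,0,0,0],
  ],
)

```text
time: 19.88
tool_pos: [0.5585, -0.181, 0.0873]
tcp_rot: [0.995, 2.976, 0.004]
wrist_force: [0.5, 3.6, 6.1]
width: 0.564
grip_force: 99.3
```

```bash
python3 -c "
from h import *
rep()"
```

```text
t 19.88 p [ 0.5585 -0.181   0.0873] th 143.01 tilt [-0.003  0.003 -1.   ] F [0.5 3.6 6.1] T [ 1.06 -0.26  0.06] w 0.564 g 99.3 q6 -1.28
```

Emit:
drive_tool(
  rows=[
    [0,0,0,0,0,-0.001,0],
    [0,0,0,0,0,-0.0015,0],
    [0,0,0,0,0,-0.0015,0],
    [0,0,0,0,0,0,0],
  ],
)

```text
time: 20.22
tool_pos: [0.556, -0.1817, 0.088]
tcp_rot: [-0.995, -2.979, 0.001]
wrist_force: [0.8, -0.3, -3.2]
width: 0.566
grip_force: 98.3
```

```bash
python3 -c "
from h import *
rep()"
```

```text
t 20.22 p [ 0.556  -0.1817  0.088 ] th 143.07 tilt [ 0.001 -0.001 -1.   ] F [ 0.8 -0.3 -3.2] T [-0.08 -0.18 -0.01] w 0.566 g 98.3 q6 -1.28
```

Emit:
drive_tool(
  rows=[
    [0,0,0,0,0,0,0],
    [0,0,0,0,0,0,0],
  ],
)

```text
time: 20.38
tool_pos: [0.556, -0.182, 0.0881]
tcp_rot: [-0.995, -2.979, 0.001]
wrist_force: [0.3, 0.5, -4.1]
width: 0.564
grip_force: 98.3
```

```bash
python3 -c "
from h import *
rep()
p=cam('wrist');save(p,'w10')
for m in masks_of(p,'jar_tall'): print(m['score'],m['bbox'])
"
```

```text
t 20.38 p [ 0.556  -0.182   0.0881] th 143.05 tilt [ 0.001 -0.001 -1.   ] F [ 0.3  0.5 -4.1] T [ 0.03 -0.24  0.04] w 0.564 g 98.3 q6 -1.28
0.57 [191.2, 161.0, 313.2, 236.2]
```

Emit:
drive_tool(
  rows=[
    [0,0,-5,0,0,0,0],
    [0,0,-5,0,0,0,0],
    [0,0,0,0,0,0,0],
    [0,0,0,0,0,0,0],
  ],
)

```text
time: 20.82
tool_pos: [0.556, -0.1818, 0.0885]
tcp_rot: [-0.735, -3.053, 0.001]
wrist_force: [-0.2, -0.5, -2.7]
width: 0.567
grip_force: 98.4
```

```bash
python3 -c "
from h import *
rep()
"
```

```text
t 20.82 p [ 0.556  -0.1818  0.0885] th 152.91 tilt [ 0.001 -0.001 -1.   ] F [-0.2 -0.5 -2.7] T [-0.   -0.03 -0.  ] w 0.567 g 98.4 q6 -1.46
```

Emit:
drive_tool(
  rows=[
    [0,0,0,0,0,-0.0015,0],
    [0,0,0,0,0,-0.0015,0],
    [0,0,0,0,0,0,0],
    [0,0,0,0,0,0,0],
  ],
)

```text
time: 21.15
tool_pos: [0.5566, -0.1818, 0.0919]
tcp_rot: [0.733, 3.055, -0.0]
wrist_force: [-0.0, -0.1, -3.7]
width: 0.57
grip_force: 98.3
```

```bash
python3 -c "
from h import *
rep()
"
```

```text
t 21.15 p [ 0.5566 -0.1818  0.0919] th 153.0 tilt [-0. -0. -1.] F [-0.  -0.1 -3.7] T [ 0.04  0.   -0.01] w 0.57 g 98.3 q6 -1.46
```

```bash
python3 - <<'E'
from h import *
p=cam('side');w=cam('wrist');rep()
for r,n in ((p,'s'),(w,'w')):
    for m in masks_of(r,'jar_tall')+masks_of(r,'cap'): print(n,round(m['score'],2),m['bbox'])
uv=proj(p,[[.5568,-.1815,.05]])[0];print(uv);u,v=int(uv[0]),int(uv[1])
f=np.hstack([cv2.resize(p['color'][v-50:v+50,u-40:u+40],(480,600),interpolation=cv2.INTER_CUBIC),cv2.resize(w['color'],(320,240))[:600] if 0 else np.vstack([cv2.resize(w['color'][100:384,130:390],(320,350)),np.zeros((250,320,3),np.uint8)])])
cv2.imwrite('pics/e.png',f[:,:,::-1])
E
```

```text
t 21.25 p [ 0.5564 -0.1817  0.0917] th 153.01 tilt [ 0. -0. -1.] F [-0.8  0.  -2.5] T [0.06 0.03 0.02] w 0.569 g 98.3 q6 -1.46
s 0.91 [290.7, 197.6, 322.2, 224.2]
s 0.74 [222.8, 176.9, 328.1, 240.6]
s 0.77 [206.7, 218.0, 225.2, 234.1]
s 0.59 [240.6, 236.4, 261.7, 263.0]
s 0.58 [295.8, 175.1, 316.6, 204.4]
s 0.49 [327.2, 275.4, 346.4, 293.2]
w 0.71 [198.0, 162.3, 305.7, 230.3]
w 0.91 [200.1, 196.1, 317.6, 317.7]
w 0.8 [0.0, 102.2, 58.0, 152.4]
w 0.63 [231.5, 3.9, 296.6, 20.9]
w 0.62 [178.7, 48.2, 511.7, 242.7]
[305.203984   206.64205514]
```

View pics/e.png

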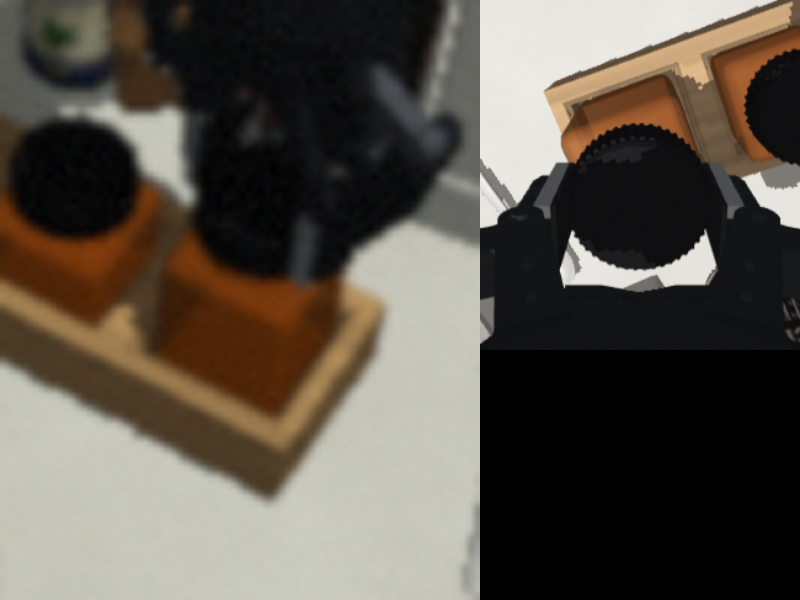

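The wrist view shows the jar turned about 5° in its pocket and rising with the cap, while the load equals the jar's weight. I overshot the 65–100° clear window, so I'll lower it and turn back.

Emit:
drive_tool(
  rows=[
    [0,0,0,0,0,0.002,0],
    [0,0,0,0,0,0.002,0],
    [0,0,0,0,0,0.001,0],
    [0,0,0,0,0,0,0],
    [0,0,0,0,0,0,0],
  ],
)

```text
time: 21.87
tool_pos: [0.5565, -0.1816, 0.0867]
tcp_rot: [-0.732, -3.055, -0.0]
wrist_force: [0.5, -0.2, -2.1]
width: 0.564
grip_force: 98.5
```

```bash
python3 -c "
from h import *
rep()
"
```

```text
t 21.87 p [ 0.5565 -0.1816  0.0867] th 153.03 tilt [ 0. -0. -1.] F [ 0.5 -0.2 -2.1] T [0.04 0.08 0.01] w 0.564 g 98.5 q6 -1.46
```

Emit:
drive_tool(
  rows=[
    [0,0,4,0,0,0,0],
    [0,0,5,0,0,0,0],
    [0,0,5,0,0,0,0],
    [0,0,5,0,0,0,0],
    [0,0,0,0,0,0,0],
  ],
)

```text
time: 22.28
tool_pos: [0.5567, -0.1813, 0.0865]
tcp_rot: [1.229, 2.891, 0.001]
wrist_force: [0.6, 1.1, -5.4]
width: 0.573
grip_force: 98.0
```

```bash
python3 -c "
from h import *
rep()
"
```

```text
t 22.28 p [ 0.5567 -0.1813  0.0865] th 133.94 tilt [ 0.  0. -1.] F [ 0.6  1.1 -5.4] T [ 0.25 -0.35  0.21] w 0.573 g 98.0 q6 -1.12
```

Emit:
drive_tool(
  rows=[
    [0,0,0,0,0,-0.0015,0],
    [0,0,0,0,0,-0.0015,0],
    [0,0,0,0,0,-0.001,0],
    [0,0,0,0,0,0,0],
    [0,0,0,0,0,0,0],
  ],
)

```text
time: 22.7
tool_pos: [0.5562, -0.1813, 0.09]
tcp_rot: [-1.225, -2.892, -0.0]
wrist_force: [2.8, 2.0, -12.3]
width: 0.568
grip_force: 97.3
```

```bash
python3 -c "
from h import *
rep();cam('side');cam('side');rep()
"
```

```text
t 22.7 p [ 0.5562 -0.1813  0.09  ] th 134.08 tilt [ 0.001 -0.    -1.   ] F [  2.8   2.  -12.3] T [ 0.48 -0.73  0.36] w 0.568 g 97.3 q6 -1.13
t 22.8 p [ 0.5562 -0.1813  0.0901] th 134.06 tilt [ 0.001 -0.    -1.   ] F [  2.9   1.8 -12. ] T [ 0.46 -0.7   0.43] w 0.569 g 97.3 q6 -1.13
```

Emit:
drive_tool(
  rows=[
    [0,0,0,0,0,0.002,0],
    [0,0,0,0,0,0.0025,0],
    [0,0,0,0,0,0,0],
    [0,0,4,0,0,0,0],
    [0,0,4,0,0,0,0],
    [0,0,0,0,0,0,0],
  ],
)

```text
time: 23.3
tool_pos: [0.5578, -0.1822, 0.0884]
tcp_rot: [1.419, 2.799, -0.002]
wrist_force: [-1.1, 2.8, 4.0]
width: 0.57
grip_force: 97.6
```

```bash
python3 -c "
from h import *
rep()
"
```

```text
t 23.3 p [ 0.5578 -0.1822  0.0884] th 126.22 tilt [-0.003  0.001 -1.   ] F [-1.1  2.8  4. ] T [ 0.46 -0.04  1.8 ] w 0.57 g 97.6 q6 -0.99
```

Emit:
drive_tool(
  rows=[
    [0,0,4,0,0,0,0],
    [0,0,4,0,0,0,0],
    [0,0,0,0,0,0,0],
  ],
)

```text
time: 23.55
tool_pos: [0.557, -0.1819, 0.0881]
tcp_rot: [1.62, 2.69, 0.001]
wrist_force: [-4.0, 3.7, 5.7]
width: 0.564
grip_force: 98.0
```

```bash
python3 -c "
from h import *
rep()
"
```

```text
t 23.55 p [ 0.557  -0.1819  0.0881] th 117.88 tilt [-0.001  0.001 -1.   ] F [-4.   3.7  5.7] T [ 0.68  0.7  -0.01] w 0.564 g 98.0 q6 -0.85
```

Emit:
drive_tool(
  rows=[
    [0,0,4,0,0,0,0],
    [0,0,5,0,0,0,0],
    [0,0,0,0,0,0,0],
    [0,0,0,0,0,-0.0015,0],
    [0,0,0,0,0,-0.0015,0],
    [0,0,0,0,0,-0.001,0],
    [0,0,0,0,0,0,0],
    [0,0,0,0,0,0,0],
  ],
)

```text
time: 24.22
tool_pos: [0.5563, -0.1819, 0.0902]
tcp_rot: [-1.824, -2.558, 0.0]
wrist_force: [-1.8, -0.2, 0.4]
width: 0.57
grip_force: 97.3
```

```bash
python3 -c "
from h import *
rep();cam('side');rep()
"
```

```text
t 24.22 p [ 0.5563 -0.1819  0.0902] th 109.02 tilt [ 0. -0. -1.] F [-1.8 -0.2  0.4] T [ 0.13  0.2  -0.  ] w 0.57 g 97.3 q6 -0.69
t 24.27 p [ 0.5563 -0.1819  0.0901] th 109.02 tilt [ 0.    -0.001 -1.   ] F [-0.8  0.8  0.6] T [ 0.05  0.19 -0.  ] w 0.564 g 97.3 q6 -0.69
```

Emit:
drive_tool(
  rows=[
    [0,0,0,0,0,-0.0015,0],
    [0,0,0,0,0,-0.0015,0],
    [0,0,0,0,0,-0.001,0],
    [0,0,0,0,0,0,0],
    [0,0,0,0,0,0,0],
  ],
)

```text
time: 24.68
tool_pos: [0.5566, -0.1817, 0.0943]
tcp_rot: [1.823, 2.558, -0.0]
wrist_force: [-0.9, 1.0, 0.1]
width: 0.565
grip_force: 97.2
```

```bash
python3 -c "
from h import *
rep();cam('side');rep();cam('side');rep()
"
```

```text
t 24.68 p [ 0.5566 -0.1817  0.0943] th 109.03 tilt [-0.  0. -1.] F [-0.9  1.   0.1] T [ 0.05  0.15 -0.02] w 0.565 g 97.2 q6 -0.69
t 24.73 p [ 0.5566 -0.1817  0.0943] th 109.04 tilt [-0.  0. -1.] F [-0.6  0.3 -0.1] T [0.04 0.17 0.05] w 0.571 g 97.2 q6 -0.69
t 24.78 p [ 0.5565 -0.1817  0.0943] th 109.04 tilt [-0. -0. -1.] F [-0.3  0.5  0.1] T [0.02 0.14 0.01] w 0.568 g 97.2 q6 -0.69
```

Emit:
drive_tool(
  rows=[
    [0,0,0,0,0,-0.003,0],
    [0,0,0,0,0,-0.005,0],
    [0,0,0,0,0,-0.006,0],
    [0,0,0,0,0,-0.006,0],
    [0,0,0,0,0,-0.006,0],
    [0,0,0,0,0,-0.003,0],
    [0,0,0,0,0,0,0],
    [0,0,0,0,0,0,0],
  ],
)

```text
time: 25.45
tool_pos: [0.5568, -0.1818, 0.1238]
tcp_rot: [1.823, 2.557, 0.0]
wrist_force: [-0.5, 0.1, -0.7]
width: 0.57
grip_force: 97.2
```

Emit:
drive_tool(
  rows=[
    [0,0,0,0,0,0,0],
    [0,0,0,0,0,0,0],
    [0,0,0,0,0,0,0],
  ],
)

```text
time: 25.7
tool_pos: [0.5562, -0.1815, 0.1227]
tcp_rot: [-1.823, -2.557, 0.0]
wrist_force: [-0.0, 0.1, -0.4]
width: 0.567
grip_force: 97.2
```

```bash
python3 - <<'E'
from h import *
w=cam('wrist');rep();save(w,'w11');q,t,M,s=pose()
for m in masks_of(w,'cap'):
    b=m['bbox']
    if b[2]-b[0]>80:
        k=m['mask'].astype(float);print(b)
        # cap lies on the tool axis: fit height of its lower edge
        for z in np.arange(-.006,.0101,.002):
            f=lambda v:np.abs(sil(w,[cyl(v[0],v[1],.0255,q[2]+z,q[2]+z+.02)])-k).sum()/k.sum()
            r=minimize(f,q[:2],method='Nelder-Mead',options=dict(initial_simplex=[q[:2],q[:2]+[.004,0],q[:2]+[0,.004]]));print(round(z,3),r.x.round(4),round(r.fun,3))
        break
p=cam('side');save(p,'s11')
J=masks_of(p,'jar_tall');B=[np.argwhere(m['mask']) for m in J[:1]]
print([(round(m['score'],2),m['bbox']) for m in J])
# expected image of the glass if seated / raised
for dz in (0,.003,.006): 
    uv=np.vstack([proj(p,x) for x in (prism(.557,-.1815,np.radians(-7),.054,.054,.035,.081+dz),)]);print(dz,uv.min(0).round(1),uv.max(0).round(1))
E
```

```text
t 25.75 p [ 0.5563 -0.1816  0.1228] th 109.03 tilt [ 0.    -0.001 -1.   ] F [0.1 1.  0.2] T [ 0.   -0.03  0.03] w 0.57 g 97.2 q6 -0.69
[200.2, 204.3, 316.5, 322.3]
-0.006 [ 0.5583 -0.1869] 0.042
-0.004 [ 0.558  -0.1861] 0.024
-0.002 [ 0.5576 -0.185 ] 0.029
0.0 [ 0.5572 -0.1838] 0.051
0.002 [ 0.5571 -0.1835] 0.081
0.004 [ 0.557  -0.1831] 0.112
0.006 [ 0.5568 -0.1825] 0.147
0.008 [ 0.5569 -0.1823] 0.182
0.01 [ 0.5562 -0.182 ] 0.22
[(0.74, [290.0, 194.5, 322.4, 225.1])]
0 [288.  184.6] [323.7 224.3]
0.003 [288.  183.6] [323.8 224.3]
0.006 [288.  182.7] [324.  224.3]
```

Emit:
drive_tool(
  rows=[
    [0,0,0,0,0,-0.002,0],
    [0,0,0,0,0,0,0],
    [0,0,0,0,0,0,0],
    [0,0,0,0,0,0,0],
  ],
)

```text
time: 26.23
tool_pos: [0.5566, -0.1817, 0.1254]
tcp_rot: [1.824, 2.558, 0.0]
wrist_force: [0.1, 0.2, 0.2]
width: 0.571
grip_force: 97.2
```

```bash
python3 - <<'E'
from h import *
def ev(p,mask,roi,dz):
    k=mask.astype(float)
    f=lambda v:(np.abs(sil(p,[prism(v[0],v[1],v[2],.054,.054,.035+(0 if dz==0 else 0),.081+dz)])-k)*roi).sum()/k.sum()
    x0=np.array([.557,-.1815,-.12]);b=None
    r=minimize(f,x0,method='Nelder-Mead',options=dict(initial_simplex=[x0,x0+[.003,0,0],x0+[0,.003,0],x0+[0,0,.1]]))
    return r.x[:2].round(4),round(np.degrees(r.x[2]),1),round(r.fun,3)
for n in ('wrist','side'):
    p=cam(n);rep();save(p,n+'12')
    J=masks_of(p,'jar_tall')
    if not J: print('none');continue
    m=J[0]; print(n,round(m['score'],2),m['bbox'])
    dark=cv2.dilate(((p['color'].max(2)<45)).astype(np.uint8),np.ones((7,7)))
    roi=(dark==0).astype(float)
    if n=='side': roi[:205]=0   # hand hides the top there
    for dz in (-.003,0,.003,.006,.009): print(dz,ev(p,m['mask'],roi,dz))
    for o in ('jar_short','jar_first'):
        for j in masks_of(p,o)[:2]: print(o,round(j['score'],2),j['bbox'])
E
```

```text
t 26.28 p [ 0.5565 -0.1817  0.1253] th 109.03 tilt [-0.  0. -1.] F [ 0.4  0.2 -0.6] T [ 0.   -0.02  0.02] w 0.568 g 97.2 q6 -0.69
wrist 0.98 [207.0, 154.1, 307.6, 229.2]
-0.003 (array([ 0.5564, -0.1822]), np.float64(-5.8), np.float64(0.075))
0 (array([ 0.5564, -0.1823]), np.float64(-6.1), np.float64(0.084))
0.003 (array([ 0.5563, -0.1822]), np.float64(-5.7), np.float64(0.093))
0.006 (array([ 0.5562, -0.1825]), np.float64(-5.9), np.float64(0.104))
0.009 (array([ 0.5564, -0.1822]), np.float64(-5.9), np.float64(0.113))
jar_short 0.78 [256.2, 49.3, 364.4, 157.3]
jar_short 0.24 [193.2, 0.0, 431.5, 226.5]
jar_first 0.83 [308.4, 0.0, 419.3, 54.5]
t 26.48 p [ 0.5565 -0.1816  0.1252] th 109.04 tilt [ 0. -0. -1.] F [-0.7  0.8 -1.3] T [-0.03 -0.    0.01] w 0.57 g 97.2 q6 -0.69
side 0.58 [291.7, 195.8, 323.0, 222.8]
-0.003 (array([ 0.556 , -0.1839]), np.float64(0.4), np.float64(0.031))
0 (array([ 0.5554, -0.1837]), np.float64(1.8), np.float64(0.031))
0.003 (array([ 0.5561, -0.1838]), np.float64(0.5), np.float64(0.031))
0.006 (array([ 0.5556, -0.1837]), np.float64(1.8), np.float64(0.031))
0.009 (array([ 0.556 , -0.1839]), np.float64(0.4), np.float64(0.031))
jar_short 0.58 [261.5, 174.7, 291.5, 209.4]
jar_first 0.6 [234.4, 163.0, 264.4, 194.4]
jar_first 0.52 [291.5, 187.5, 323.2, 225.4]
```

```bash
python3 -c "
from h import *
rep();print(workorder.finish_job())"
```

```text
t 26.63 p [ 0.5565 -0.1817  0.1252] th 109.03 tilt [ 0. -0. -1.] F [-0.3  0.3  0.2] T [-0.01 -0.04 -0.  ] w 0.567 g 97.2 q6 -0.69
the job is handed in; nothing more can be done
None
```

The job is handed in at 26.6 s: both jars stand seated in their pockets as far as the last camera check shows, and the cap is off and still gripped level, about 2 cm above the open mouth (to within about 2–3 mm). I first turned it past the clear range, which lifted the jar a few millimetres in its pocket, so I lowered it, turned back and lifted the cap free.

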